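# Hang mixed fired crucibles in the racks that fit them

### The job

Five fired porcelain crucibles of three sizes stand mixed on the bench. Hang each one upright in the steel rack whose openings fit its size, one to an opening: both small ones in the small rack, both medium ones in the medium rack, the large one in the large rack. Lower them in gently without dropping or tipping any, leave the racks where they stand, and do not disturb the conical flask or the wash bottle.

Things in the scene. Friction and masses are not known exactly. Their poses are not given: they have to be found in the camera images.
- rack_small: stainless rack with small openings: flat top 86 mm (own x) by 184 mm (own y), 50 mm above the bench on two folded ends, open below; two round openings of 31 mm diameter through it, centred at x = 0, y = +44 and -44 mm. Loose, 0.65 kg. Origin: centre of the underside. A small crucible wedges in it by its taper; medium and large ones stand too high.
- rack_medium: stainless rack with medium openings: flat top 86 mm (own x) by 184 mm (own y), 50 mm above the bench on two folded ends, open below; two round openings of 43 mm diameter through it, centred at x = 0, y = +44 and -44 mm. Loose, 0.65 kg. Origin: centre of the underside. A medium crucible wedges in it by its taper; a small one falls through, a large one stands too high.
- rack_large: stainless rack with large openings: flat top 86 mm (own x) by 184 mm (own y), 50 mm above the bench on two folded ends, open below; two round openings of 57 mm diameter through it, centred at x = 0, y = +44 and -44 mm. Loose, 0.65 kg. Origin: centre of the underside. A large crucible wedges in it by its taper; small and medium ones fall through.
- crucible_small_a: one of two identical small white porcelain crucible: open cup tapering evenly to its foot, 38 mm across the rim, 18 mm across the foot, 32 mm high, wall 2.5 mm, top 5 mm of the outside cylindrical. Loose, stands on its foot. Origin: centre of the underside, z up. Hung in its own rack, its underside is 19 mm below the rack's top face and its rim 13 mm above it.
- crucible_small_b: the other small white porcelain crucible: open cup tapering evenly to its foot, 38 mm across the rim, 18 mm across the foot, 32 mm high, wall 2.5 mm, top 5 mm of the outside cylindrical. Loose, stands on its foot. Origin: centre of the underside, z up. Hung in its own rack, its underside is 19 mm below the rack's top face and its rim 13 mm above it.
- crucible_medium_a: one of two identical medium white porcelain crucible: open cup tapering evenly to its foot, 52 mm across the rim, 24 mm across the foot, 42 mm high, wall 2.5 mm, top 5 mm of the outside cylindrical. Loose, stands on its foot. Origin: centre of the underside, z up. Hung in its own rack, its underside is 27 mm below the rack's top face and its rim 15 mm above it.
- crucible_medium_b: the other medium white porcelain crucible: open cup tapering evenly to its foot, 52 mm across the rim, 24 mm across the foot, 42 mm high, wall 2.5 mm, top 5 mm of the outside cylindrical. Loose, stands on its foot. Origin: centre of the underside, z up. Hung in its own rack, its underside is 27 mm below the rack's top face and its rim 15 mm above it.
- crucible_large: the one large white porcelain crucible: open cup tapering evenly to its foot, 68 mm across the rim, 32 mm across the foot, 54 mm high, wall 2.5 mm, top 5 mm of the outside cylindrical. Loose, stands on its foot. Origin: centre of the underside, z up. Hung in its own rack, its underside is 36 mm below the rack's top face and its rim 18 mm above it.
- conical_2: empty glass conical flask, 69 mm across, 120 mm high, standing to the left of the racks; not to be disturbed. Origin at the centre of its underside.
- wash_bottle: white wash bottle with a red cap and spout, 66 x 94 mm, 183 mm high, standing to the right, past the raised lip (40 mm high) of the sink side; not to be disturbed. Origin at the centre of its underside.

How it is judged:
At the end, for the whole second after the job is handed in: Each crucible hangs in either opening of its own size's rack: centre within 8 mm of the opening's centre along each rack axis, underside within 6 mm of its hanging height (31 mm over the bench for small, 23.5 medium, 14.5 large), leaning under 0.2 rad, at rest, released (x of crucible_small_a in the frame of rack_small between -0.008 and 0.008 m and (y of crucible_small_a in the frame of rack_small between 0.036 and 0.052 m or y of crucible_small_a in the frame of rack_small between -0.052 and -0.036 m) and z of crucible_small_a in the frame of rack_small between 0.025 and 0.037 m and angle between each of crucible_small_a, crucible_small_b, crucible_medium_a, crucible_medium_b, crucible_large's own z axis and vertical below 0.2 rad and linear speed of each of crucible_small_a, crucible_small_b, crucible_medium_a, crucible_medium_b, crucible_large below 0.02 m/s and contact force between the fingers and crucible_small_a below 0.01 N and x of crucible_small_b in the frame of rack_small between -0.008 and 0.008 m and (y of crucible_small_b in the frame of rack_small between 0.036 and 0.052 m or y of crucible_small_b in the frame of rack_small between -0.052 and -0.036 m) and z of crucible_small_b in the frame of rack_small between 0.025 and 0.037 m and contact force between the fingers and crucible_small_b below 0.01 N and x of crucible_medium_a in the frame of rack_medium between -0.008 and 0.008 m and (y of crucible_medium_a in the frame of rack_medium between 0.036 and 0.052 m or y of crucible_medium_a in the frame of rack_medium between -0.052 and -0.036 m) and z of crucible_medium_a in the frame of rack_medium between 0.0175 and 0.0295 m and contact force between the fingers and crucible_medium_a below 0.01 N and x of crucible_medium_b in the frame of rack_medium between -0.008 and 0.008 m and (y of crucible_medium_b in the frame of rack_medium between 0.036 and 0.052 m or y of crucible_medium_b in the frame of rack_medium between -0.052 and -0.036 m) and z of crucible_medium_b in the frame of rack_medium between 0.0175 and 0.0295 m and contact force between the fingers and crucible_medium_b below 0.01 N and x of crucible_large in the frame of rack_large between -0.008 and 0.008 m and (y of crucible_large in the frame of rack_large between 0.036 and 0.052 m or y of crucible_large in the frame of rack_large between -0.052 and -0.036 m) and z of crucible_large in the frame of rack_large between 0.0085 and 0.0205 m and contact force between the fingers and crucible_large below 0.01 N); the robot touches nothing.
It fails at once if a crucible is tipped by more than 0.8 rad (angle between any of crucible_small_a, crucible_small_b, crucible_medium_a, crucible_medium_b, crucible_large's own z axis and vertical above 0.8 rad).
It fails at once if a crucible is dropped or thrown: faster than 0.7 m/s (a fall of 25 mm) while no finger touches it ((linear speed of crucible_small_a above 0.7 m/s and contact force between the fingers and crucible_small_a below 0.01 N) or (linear speed of crucible_small_b above 0.7 m/s and contact force between the fingers and crucible_small_b below 0.01 N) or (linear speed of crucible_medium_a above 0.7 m/s and contact force between the fingers and crucible_medium_a below 0.01 N) or (linear speed of crucible_medium_b above 0.7 m/s and contact force between the fingers and crucible_medium_b below 0.01 N) or (linear speed of crucible_large above 0.7 m/s and contact force between the fingers and crucible_large below 0.01 N)).
It fails at once if a rack is pushed more than 40 mm from where it stood (distance of any of rack_small, rack_medium, rack_large from where it was at the start of the episode above 0.04 m).
It fails at once if the flask or the wash bottle is moved by more than 30 mm or tipped (distance of any of conical_2, wash_bottle from where it was at the start of the episode above 0.03 m or angle between any of conical_2, wash_bottle's own z axis and vertical above 0.5 rad).
It also fails if it takes over 118 s, if anything falls off the work surface, if the arm or the gripper's body presses on something with over 40 N, if the wrist force passes 120 N, or if a joint passes its speed limit or range.

### The arm

A 6-joint arm with a two-finger parallel gripper is mounted at the origin on a cart in front of the work surface, level with it; the furniture and walls round the work are solid. World frame = base frame: x ahead of the robot, y to its left, z up, the work surface at z = 0. Lengths are in m, angles in rad, forces in N, time in s.
With the tool pointing down it reaches from about 0.225 to 0.875 m from the base axis. Payload 3.4 kg.
Tool frame: the origin (TCP) lies at the very end of the fingers, on their centre line; the grasp point (between the pads) lies 19 mm behind it; z points along the fingers, y is the line along which they close (so a half turn about z gives the same grasp; the last joint's range is limited). The gripper opens to 85 mm and grips with 20 to 120 N. Pads are 22 mm wide; open, the fingers measure 114 mm over their backs; the gripper's body (76 mm by 85 mm) begins 54 mm behind the grasp point. The pads swing forward as they close: fully open they stand 13 mm farther back than shut.
Start: joints at [1.148, 0.276, 1.505, -0, 1.361, -0.121], TCP at [0.171, 0.549, 0.231] pointing down, gripper open.
Joint ranges: [-2.89, 2.89], [-0.75, 2.08], [0.22, 2.7], [-1.18, 4.32], [0.11, 2.71], [-2.7, 2.7]. Speed limits (rad/s): [2.57, 2.57, 3.14, 3.14, 3.14, 3.14].

### API

Orientations are given as a 3x3 rotation matrix whose columns are the frame's x, y, z axes.
In Python, from station import telemetry, get_image, workorder gives the robot as it stands. The module is installed in compiled form; this text tells all that it offers.
- The arm moves only by the shell command python3 -m creep 'ROWS' [FORCE]. ROWS is JSON, a list that holds one entry, the list of rows, each a list of 5 numbers: the finger opening in m, from 0 to 0.0854, then the shift along the world's x, y, z in m, then the turn about the world's z in rad. In form: [[[gripper, dx, dy, dz, yaw], ...]]. A call has 1 to 10 rows; each row is the pose to reach, as a shift and turn from the pose commanded when the call began; what a row does not reach only later rows make up. A row lasts 1/10 s, in which the tool goes at most 50 mm and 8.59 degrees, less where a joint would pass 70% of its speed; a pose out of reach is approached as far as the arm can. A call with a gripper value outside its range is refused whole. The fingers move at their own pace and stop on an object; FORCE is the grip in N (left out, the last holds). Time passes only in rows, so rows that repeat a pose let the fingers close. It gives the time, the measured TCP pose, the force, the opening and the grip force at its end, in the units of the state.
- telemetry.read_state(): the state, without advancing time (a new reading comes with each control period).
- get_image(name): name is "scene" or "top"; returns a dict with "pixels" (480x640x3 uint8, red, green, blue), "vfov" (degrees; the focal length in pixels is half the picture's height over the tangent of half this angle, whatever the lens; pixels are square), "cx", "cy" (the principal point, pixels), "rvec" (rotation vector, rad) and "tvec" (3), from world to camera coordinates, as OpenCV has them. Camera axes: x right, y down, z forward; pixel columns grow to the right and rows downward; lengths in m; the calibration is good to about 2 mm. A picture is of the moment at which its call begins. There is no depth.
- workorder.close_job(): hands the job in; it is judged then, once.
The state is a dict: "time_s": time; "joint_pos": joint angles; "qd": joint speeds; "effort": joint torques, N m; "position": TCP position; "tool_rot": TCP orientation; "force": force on the tool from outside, world axes, zero at the start; "wrist_torque": the same for the moment, N m; "width": finger opening in m; "grip_force": force on a finger pad.
Only numpy, scipy, OpenCV 4.12 (cv2) and the standard library are available. Lean on these libraries where they do the work, as an engineer would, in place of code of your own. Each camera call takes 0.05 s, during which the arm holds its last target. There are 200 camera calls.

## Working session

There is one attempt and no reset: what is moved stays moved. The work goes in short steps, Python scripts to look and compute and a shell command to move; the robot and the scene stay as the last step left them, time stands still between calls to the robot, and variables do not carry over. Pictures are saved under pics/ and viewed, at most 17 in all, crops included, and the job is handed in when it is done.

```bash
mkdir -p pics; python3 - <<'E'
from station import telemetry, get_image
import cv2, pickle
for n in("scene","top"):
    d=get_image(n); pickle.dump(d,open(f"{n}0.pkl","wb"))
    cv2.imwrite(f"pics/{n}0.png",d["pixels"][:,:,::-1]); print(n,d["vfov"],d["cx"],d["cy"],d["rvec"],d["tvec"])
s=telemetry.read_state(); print(s)
E
```

```text
scene 44.00945015094184 322.8431359503253 242.1615747127052 [ 0.15054707  2.57616096 -1.62837746] [0.51270529 0.04173072 1.59520282]
top 54.65740581462926 330.3598409172257 239.3848750718038 [ 2.1086397  -1.47288372  0.50495677] [-0.18711048  0.39047684  0.82060604]
{'time_s': 0.1, 'joint_pos': array([ 1.14804970e+00,  2.76544775e-01,  1.50601538e+00,  2.91419004e-05,
        1.36070951e+00, -1.21008703e-01]), 'qd': array([-0.00117454, -0.00188142, -0.00368184,  0.00152575,  0.00059052,
        0.00130941]), 'effort': array([ 8.60285800e-04, -4.17704165e+01, -2.46404278e+01, -2.31706335e-04,
        5.93707489e-03,  1.15816817e-05]), 'position': array([0.17068186, 0.54858533, 0.23051527]), 'tool_rot': array([[-9.54819558e-01,  2.97185297e-01, -7.14013189e-04],
       [ 2.97186065e-01,  9.54818380e-01, -1.51768122e-03],
       [ 2.30720371e-04, -1.66130649e-03, -9.99998593e-01]]), 'force': array([-0.33720876,  0.30454387, -0.46322132]), 'wrist_torque': array([-0.00669866,  0.02249769, -0.01657119]), 'grip_force': 0.0, 'width': 0.08530184292698301}
```

View pics/scene0.png

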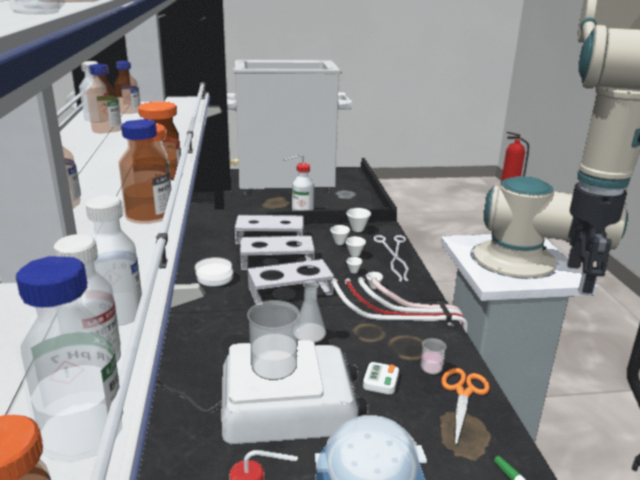

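View pics/top0.png

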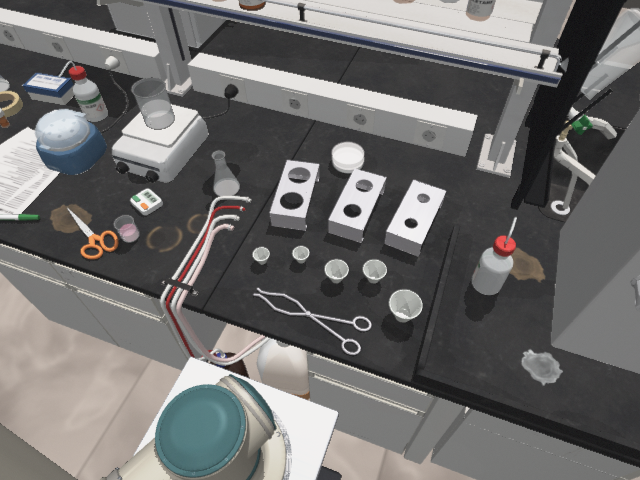

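The scene view shows the five crucibles at (349–358, 220–280) and the racks at (270–290, 228–275). The top view shows small crucibles at (261,256) and (301,255), mediums at (337,271) and (375,271), and the large one at (405,306). Racks there are at (295,195), (357,205) and (415,217), and the tongs lie nearby at (310,315). I'll zoom in on the details.

```bash
cat > h.py <<'E'
import numpy as np, cv2, pickle
def cam(d):
    f=240/np.tan(np.radians(d["vfov"])/2); K=np.array([[f,0,d["cx"]],[0,f,d["cy"]],[0,0,1.]])
    R=cv2.Rodrigues(np.array(d["rvec"],float))[0]; t=np.array(d["tvec"],float).reshape(3)
    return K,R,t
def ray(d,uv):
    K,R,t=cam(d); v=R.T@np.linalg.inv(K)@np.array([uv[0],uv[1],1.]); return -R.T@t, v/np.linalg.norm(v)
def plane(d,uv,z):
    o,v=ray(d,uv); return o+v*(z-o[2])/v[2]
def proj(d,X):
    K,R,t=cam(d); p=K@(R@np.array(X,float)+t); return p[:2]/p[2]
def cross(d1,u1,d2,u2):
    o1,a=ray(d1,u1);o2,b=ray(d2,u2); s=np.linalg.lstsq(np.c_[a,-b],o2-o1,rcond=None)[0]
    p,q=o1+a*s[0],o2+b*s[1]; return (p+q)/2,np.linalg.norm(p-q)
E
python3 - <<'E'
from h import *
T=pickle.load(open("top0.pkl","rb"));S=pickle.load(open("scene0.pkl","rb"))
for d in(T,S): print("cam at",ray(d,(320,240))[0].round(3))
c=T["pixels"][145:330,245:450,::-1]; cv2.imwrite("pics/tc.png",cv2.resize(c,None,fx=3.2,fy=3.2,interpolation=cv2.INTER_CUBIC))
c=S["pixels"][200:310,225:385,::-1]; cv2.imwrite("pics/sc.png",cv2.resize(c,None,fx=5,fy=5,interpolation=cv2.INTER_CUBIC))
g=cv2.cvtColor(T["pixels"],cv2.COLOR_RGB2GRAY)
for thr in(100,):
  m=(g>thr).astype(np.uint8); 
  cs,_=cv2.findContours(m,cv2.RETR_CCOMP,cv2.CHAIN_APPROX_NONE)
  for k in cs:
    x,y,w,h=cv2.boundingRect(k)
    if 240<x<450 and 145<y<330 and len(k)>15:
        print((x,y,w,h),len(k),[np.round(v,1) for v in cv2.fitEllipse(k)], plane(T,(x+w/2,y+h/2),.04).round(3))
E
```

```text
cam at [-0.111 -0.23   0.892]
cam at [0.712 1.342 0.708]
(389, 289, 34, 33) 92 [array([405. , 304.5]), array([31.3, 33.1]), np.float64(117.6)] [ 0.389 -0.225  0.04 ]
(253, 288, 119, 67) 446 [array([314.5, 316.7]), array([ 45.3, 104.6]), np.float64(113.5)] [ 0.288 -0.056  0.04 ]
(354, 318, 16, 11) 34 [array([361.6, 323. ]), array([ 9.8, 14.6]), np.float64(108.5)] [ 0.318 -0.151  0.04 ]
(362, 259, 25, 24) 64 [array([374.1, 269.9]), array([22.5, 23.5]), np.float64(116.5)] [ 0.449 -0.139  0.04 ]
(324, 259, 25, 24) 64 [array([336.1, 269.7]), array([22.5, 23.5]), np.float64(98.3)] [ 0.42  -0.061  0.04 ]
(292, 246, 18, 17) 46 [array([300.4, 253.4]), array([16. , 16.9]), np.float64(95.6)] [0.434 0.029 0.04 ]
(252, 246, 18, 19) 47 [array([260.7, 254.4]), array([16.4, 16.6]), np.float64(103.2)] [0.4   0.111 0.04 ]
(385, 180, 61, 76) 195 [array([414.1, 217.1]), array([41.7, 85.7]), np.float64(26.2)] [ 0.627 -0.187  0.04 ]
(404, 218, 14, 11) 33 [array([410.6, 222.9]), array([10.2, 13.3]), np.float64(99.0)] [ 0.607 -0.181  0.04 ]
(421, 193, 9, 7) 19 [array([425.1, 196.1]), array([4.1, 9.3]), np.float64(122.5)] [ 0.704 -0.194  0.04 ]
(269, 160, 51, 71) 206 [array([294. , 194.7]), array([40. , 81.9]), np.float64(15.9)] [0.593 0.111 0.04 ]
(279, 192, 25, 18) 59 [array([291.1, 200.5]), array([17.4, 24. ]), np.float64(86.8)] [0.574 0.111 0.04 ]
(288, 177, 20, 7) 38 [array([297.3, 180.1]), array([ 5.5, 19. ]), np.float64(97.1)] [0.644 0.122 0.04 ]
(292, 167, 18, 10) 37 [array([301.1, 171.2]), array([ 7.8, 17.5]), np.float64(103.4)] [0.675 0.127 0.04 ]
(343, 204, 19, 14) 45 [array([351.9, 210.4]), array([13.4, 18.3]), np.float64(94.4)] [ 0.596 -0.039  0.04 ]
(356, 187, 13, 6) 24 [array([362. , 189.6]), array([ 4. , 12.6]), np.float64(104.7)] [ 0.67  -0.041  0.04 ]
(362, 179, 11, 9) 22 [array([367. , 182.8]), array([ 5.3, 10.8]), np.float64(123.6)] [ 0.696 -0.046  0.04 ]
```

View pics/tc.png

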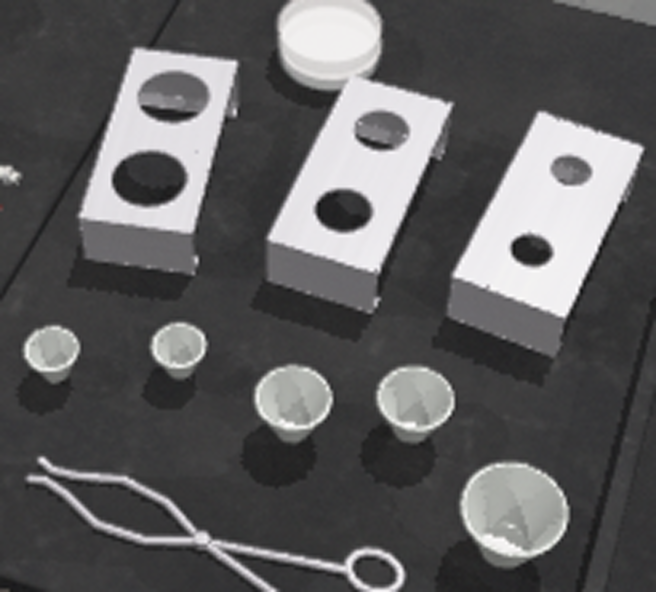

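View pics/sc.png

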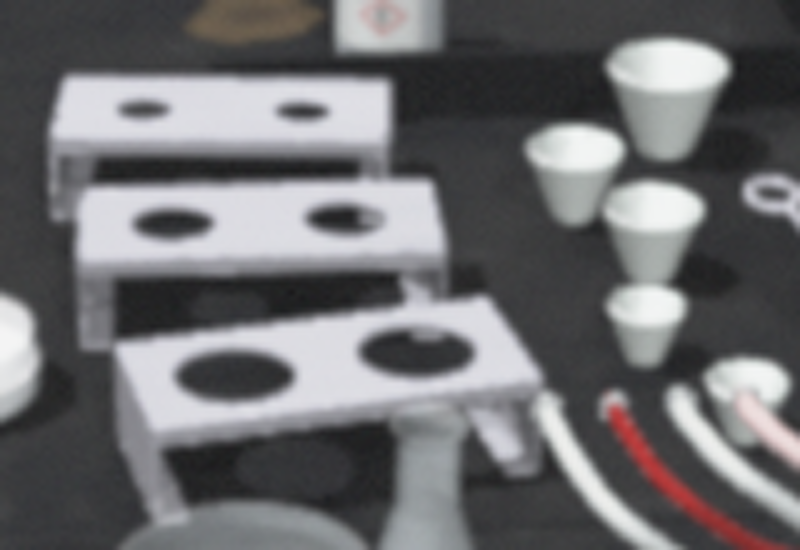

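The racks run left to right in the top view as large, medium, small. In the scene crop the small crucible at (748,380) is partly hidden by a hose. Now I'll measure the rack tops and crucible rims from both views.

```bash
cat > m.py <<'E'
from h import *
from scipy.optimize import least_squares
def racks(d,seeds,thr,z=.05):
    g=cv2.cvtColor(d["pixels"],cv2.COLOR_RGB2GRAY); m=cv2.morphologyEx((g>thr).astype(np.uint8),cv2.MORPH_OPEN,np.ones((2,2)))
    n,l=cv2.connectedComponents(m,connectivity=4)
    for s in seeds:
        k=max(cv2.findContours((l==l[s[1],s[0]]).astype(np.uint8),cv2.RETR_EXTERNAL,cv2.CHAIN_APPROX_NONE)[0],key=len)[:,0]
        P=np.array([plane(d,p,z)[:2] for p in k]); c,wh,a=cv2.minAreaRect((P*1000).astype(np.float32))
        print("rack",l[s[1],s[0]],np.round(c,1),np.round(wh,1),round(a,1))
def circ(d,k,z,top):
    k=k[top]; P=np.array([plane(d,p,z)[:2] for p in k])
    f=lambda q:np.hypot(P[:,0]-q[0],P[:,1]-q[1])-q[2]
    r=least_squares(f,[*P.mean(0),.02],loss="soft_l1",f_scale=.001); return r.x,np.sqrt(np.mean(r.fun**2))
def rims(d,seeds,thr):
    g=cv2.cvtColor(d["pixels"],cv2.COLOR_RGB2GRAY); n,l=cv2.connectedComponents((g>thr).astype(np.uint8),connectivity=4)
    for s,z in seeds:
        w=l[s[1]-3:s[1]+4,s[0]-3:s[0]+4]; w=w[w>0]
        k=max(cv2.findContours((l==np.bincount(w).argmax()).astype(np.uint8),cv2.RETR_EXTERNAL,cv2.CHAIN_APPROX_NONE)[0],key=len)[:,0]
        x,y,ww,h=cv2.boundingRect(k); 
        rows=[np.ptp(k[k[:,1]==r,0]) for r in range(y,y+h)]; mx=y+np.flatnonzero(np.array(rows)>=max(rows)-0.5).mean()
        q,e=circ(d,k,z,k[:,1]<=mx+.5); print("rim",s,"px",x+ww/2-.5,mx,"c",(q[:2]*1000).round(1),"dia",round(q[2]*2000,1),"rms",round(e*1e3,2))
E
python3 - <<'E'
from m import *
T=pickle.load(open("top0.pkl","rb"));S=pickle.load(open("scene0.pkl","rb"))
for t in(180,200): racks(T,[(285,192),(345,197),(405,212)],t)
for t in(170,185): racks(S,[(285,278),(280,242),(270,224)],t)
rims(T,[((261,254),.032),((300,253),.032),((336,269),.042),((374,269),.042),((405,304),.054)],110)
rims(S,[((354,264),.032),((355,245),.042),((340,233),.042),((358,216),.054)],125)
E
```

```text
rack 43 [609.4 112.6] [182.7  85.6] 10.2
rack 37 [679.5 -28.1] [297.2 136.6] 18.0
rack 45 [ 642.2 -188.2] [ 85.8 183.1] 83.8
rack 36 [609.1 112.6] [180.7  83.8] 10.3
rack 32 [677.5 -27.9] [293.4 132.7] 17.4
rack 38 [ 642.1 -188.1] [ 85.1 182.5] 84.1
rack 141 [610.9 123.6] [183.2 112. ] 10.0
rack 131 [631.3 -27.6] [ 88.7 181. ] 89.3
rack 128 [ 642.6 -170. ] [ 83.5 182. ] 85.5
rack 50 [611.  123.5] [182.6  90.4] 10.5
rack 44 [631.7 -29.5] [ 85.4 180.5] 88.8
rack 40 [ 644.1 -171.5] [ 83.5 178.3] 84.3
rim (261, 254) px 260.5 254.0 c [408.9 117.6] dia 38.4 rms 0.5
rim (300, 253) px 300.5 252.0 c [442.8  34.3] dia 39.2 rms 0.58
rim (336, 269) px 336.0 269.0 c [423.5 -58.4] dia 52.1 rms 0.7
rim (374, 269) px 374.5 269.5 c [ 453.2 -136.8] dia 50.8 rms 0.6
rim (405, 304) px 405.5 304.5 c [ 385.7 -222.1] dia 67.3 rms 0.6
rim (354, 264) px 347.5 240.0 c [ 441.5 -137.7] dia 84.5 rms 12.77
rim (355, 245) px 347.5 240.0 c [ 445.5 -115.7] dia 83.2 rms 12.58
rim (340, 233) px 347.5 240.0 c [ 445.5 -115.7] dia 83.2 rms 12.58
rim (358, 216) px 358.0 213.0 c [ 385.9 -218.2] dia 67.7 rms 1.64
```

```bash
python3 - <<'E'
from m import *
T=pickle.load(open("top0.pkl","rb"));S=pickle.load(open("scene0.pkl","rb"))
M=T.copy(); k=np.zeros((480,640),np.uint8); cv2.fillPoly(k,[np.array([[353,167],[389,176],[364,235],[326,222]])],1); M["pixels"]=T["pixels"]*k[:,:,None]
for t in(185,195): racks(M,[(345,197)],t)
def holes(d,t,box,z):
    g=cv2.cvtColor(d["pixels"],cv2.COLOR_RGB2GRAY); x0,y0,x1,y1=box
    cs,hr=cv2.findContours((g>t).astype(np.uint8),cv2.RETR_CCOMP,cv2.CHAIN_APPROX_NONE)
    for c,h in zip(cs,hr[0]):
        x,y,w,hh=cv2.boundingRect(c)
        if h[3]>=0 and x0<x<x1 and y0<y<y1 and len(c)>12:
            e=cv2.fitEllipse(c); P=np.array([plane(d,p,z)[:2] for p in c[:,0].astype(float)])
            A=np.c_[2*P,np.ones(len(P))]; q=np.linalg.lstsq(A,(P**2).sum(1),rcond=None)[0]
            print("hole",np.round(e[0],1),"c",(q[:2]*1e3).round(1),"dia",round(2e3*np.sqrt(q[2]+q[0]**2+q[1]**2),1))
holes(T,185,(265,155,450,250),.05); print(); holes(S,160,(225,200,350,310),.05)
rims(S,[((354,264),.032),((355,245),.042),((340,233),.042),((358,216),.054)],165)
for n,s in dict(L=(609,112.5,10.2),S=(642,-188,-6.1)).items():
    a=np.radians(s[2]); print(n,[(s[0]+q*44*np.cos(a),s[1]+q*44*np.sin(a)) for q in(-1,1)])
E
```

```text
rack 1 [633.6 -42.7] [ 89.1 188.3] 89.1
rack 1 [633.7 -43.9] [189.4  88.5] 0.1
hole [410.7 222.8] c [ 600.6 -180.5] dia 34.4
hole [423.  197.8] c [ 687.9 -189.8] dia 34.4
hole [291.3 200.4] c [568.  108.2] dia 61.1
hole [298.8 174.9] c [654.5 124. ] dia 61.6
hole [352.  210.4] c [589.  -39.7] dia 46.9
hole [363.9 185.3] c [677.4 -41.6] dia 46.6

hole [271.4 274.7] c [655.6 130.1] dia 58.0
hole [307.7 270. ] c [569.7 114.3] dia 58.0
hole [293.2 243.5] c [591.1 -32.7] dia 43.6
hole [259.1 244.3] c [678.4 -34.9] dia 44.9
hole [285.1 221.8] c [ 601.4 -174.2] dia 32.4
hole [253.3 221.4] c [ 689.3 -183.7] dia 33.7
rim (354, 264) px 355.5 241.0 c [419.4 -74.5] dia 48.8 rms 1.99
rim (355, 245) px 355.5 241.0 c [423.7 -53.5] dia 48.0 rms 1.96
rim (340, 233) px 340.0 229.0 c [ 452.2 -134.9] dia 45.9 rms 1.79
rim (358, 216) px 358.0 213.5 c [ 385.3 -219.4] dia 61.7 rms 2.29
L [(np.float64(565.6953932493534), np.float64(104.70827142593834)), (np.float64(652.3046067506466), np.float64(120.29172857406166))]
S [(np.float64(598.249130458139), np.float64(-183.32438086120573)), (np.float64(685.750869541861), np.float64(-192.67561913879427))]
```

The two views agree on the hole centres: within 2 mm in x, with about 6 mm of grazing-view spread in y. Spacing comes out at 88 mm and diameters are close to the given ones. The top-view rim diameters also match the text. Moving to the first small crucible.

```bash
python3 -m creep '[[[0.06,0.02,-0.04,0,0],[0.06,0.04,-0.08,-0.01,0],[0.06,0.065,-0.12,-0.02,0],[0.06,0.09,-0.165,-0.03,0],[0.06,0.115,-0.21,-0.045,0],[0.06,0.14,-0.255,-0.06,0],[0.06,0.165,-0.30,-0.075,0],[0.06,0.19,-0.345,-0.09,0],[0.06,0.21,-0.385,-0.105,0],[0.06,0.225,-0.415,-0.115,0]]]' 25
python3 -m creep '[[[0.06,0.013,-0.016,-0.01,0],[0.06,0.013,-0.016,-0.03,0],[0.06,0.013,-0.016,-0.05,0],[0.06,0.013,-0.016,-0.05,0],[0.06,0.013,-0.016,-0.05,0]]]'
```

```text
time_s: 1.1
position: [0.3963, 0.1322, 0.1157]
tool_rot: [[-0.955, 0.297, 0.0], [0.297, 0.955, 0.0], [-0.0, 0.0, -1.0]]
force: [0.7, 1.2, -0.1]
width: 0.06
grip_force: 0.0
time_s: 1.6
position: [0.4086, 0.118, 0.0662]
tool_rot: [[-0.955, 0.297, -0.001], [0.297, 0.955, -0.0], [0.001, -0.0, -1.0]]
force: [0.0, -0.8, 0.0]
width: 0.0601
grip_force: 0.0
```

```bash
cat > snap.py <<'E'
import sys
from station import get_image
from h import *
n,box,f,out=sys.argv[1],[int(v) for v in sys.argv[2].split(',')],float(sys.argv[3]),sys.argv[4]
d=get_image(n); pickle.dump(d,open("last.pkl","wb")); x0,y0,x1,y1=box
cv2.imwrite("pics/"+out+".png",cv2.resize(d["pixels"][y0:y1,x0:x1,::-1],None,fx=f,fy=f,interpolation=cv2.INTER_CUBIC))
E
python3 -m creep '[[[0.06,0,0,-0.01,0],[0.06,0,0,-0.02,0],[0.06,0,0,-0.03,0],[0.06,0,0,-0.044,0],[0.06,0,0,-0.044,0],[0.06,0,0,-0.044,0]]]'; python3 snap.py scene 310,210,430,300 6.5 g1
```

```text
time_s: 2.2
position: [0.4086, 0.1181, 0.022]
tool_rot: [[-0.955, 0.297, -0.001], [0.297, 0.955, -0.0], [0.001, -0.0, -1.0]]
force: [0.6, 0.2, 0.7]
width: 0.0599
grip_force: 0.0
```

View pics/g1.png

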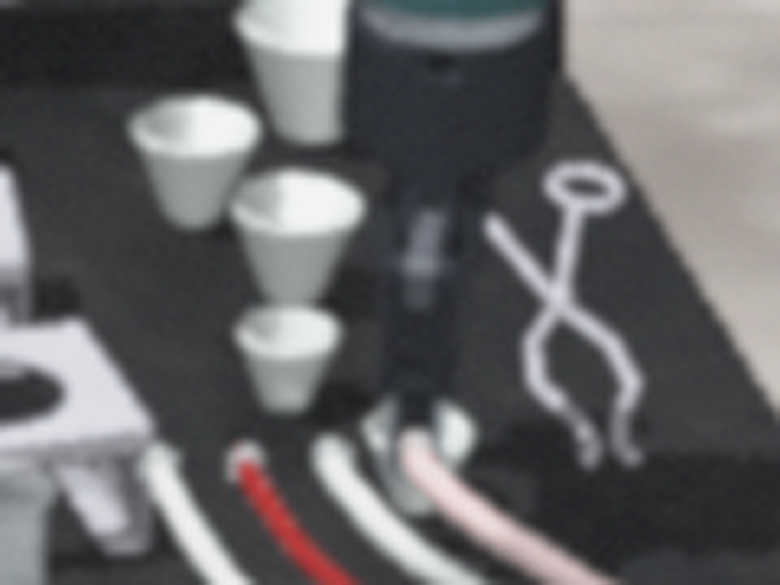

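The near finger at (420,415) stands centred in front of the small crucible at (418,440), with its tip slightly below the rim. Closing.

```bash
python3 -m creep '[[[0.03,0,0,0,0],[0.03,0,0,0,0],[0.03,0,0,0,0],[0.03,0,0,0,0],[0.03,0,0,0,0],[0.03,0,0,0,0],[0.03,0,0,0.005,0],[0.03,0,0,0.01,0]]]' 25;  python3 -m creep '[[[0.03,0,0,0.01,0],[0.03,0,0,0.03,0],[0.03,0,0,0.05,0],[0.03,0,0,0.07,0],[0.03,0,0,0.08,0],[0.03,0,0,0.08,0]]]';python3 snap.py top 230,140,330,280 4 g2;cp last.pkl g2.pkl; python3 snap.py scene 310,210,430,300 6.5 g2s
python3 -c "
import cv2,numpy as np
a=cv2.imread('pics/g2.png');b=cv2.imread('pics/g2s.png');h=560
a=a[:h];b=cv2.resize(b,(390,292));c=np.zeros((h,790,3),np.uint8);c[:,:400]=a;c[:292,400:]=b;cv2.imwrite('pics/g2c.png',c)"
```

```text
time_s: 3.05
position: [0.4085, 0.118, 0.0324]
tool_rot: [[-0.955, 0.297, -0.001], [0.297, 0.955, -0.0], [0.001, -0.0, -1.0]]
force: [0.8, 0.2, -0.4]
width: 0.0362
grip_force: 25.1
time_s: 3.65
position: [0.41, 0.1182, 0.1139]
tool_rot: [[-0.955, 0.297, 0.004], [0.297, 0.955, 0.001], [-0.003, 0.002, -1.0]]
force: [-0.3, 0.1, 0.3]
width: 0.0354
grip_force: 25.1
```

View pics/g2c.png

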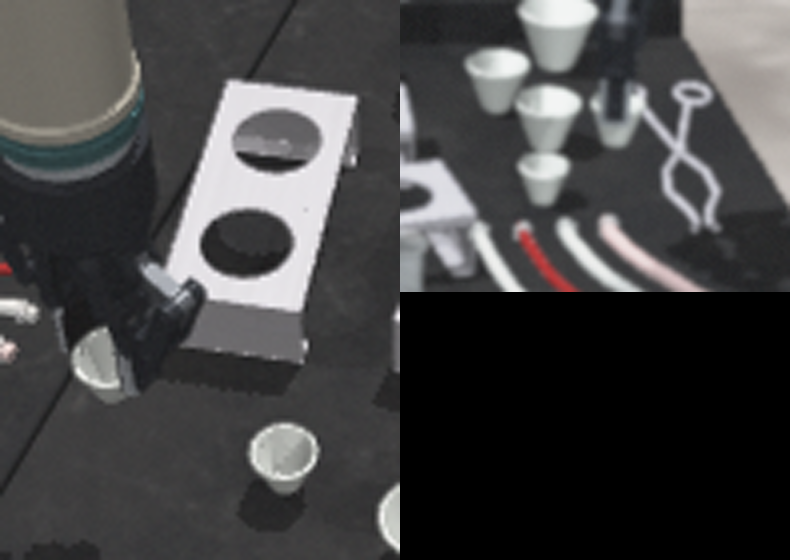

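The crucible hangs upright in the fingers: at (100,365) in the left panel and (617,115) in the right. Carrying it to the far small opening.

```bash
python3 -m creep '[[[0.03,0.01,-0.011,0,0],[0.03,0.03,-0.033,0,0],[0.03,0.055,-0.06,0,0],[0.03,0.08,-0.088,0,0],[0.03,0.105,-0.116,0,0],[0.03,0.13,-0.144,0,0],[0.03,0.155,-0.172,0,0],[0.03,0.18,-0.2,0,0],[0.03,0.205,-0.228,0,0],[0.03,0.23,-0.256,0,0]]]';  python3 -m creep '[[[0.03,0.02,-0.022,0,0],[0.03,0.035,-0.038,0,0],[0.03,0.045,-0.049,0,0],[0.03,0.048,-0.052,0,0],[0.03,0.048,-0.052,0,0],[0.03,0.048,-0.052,0,0]]]';python3 snap.py top 340,130,500,260 5 g3
```

```text
time_s: 4.75
position: [0.6395, -0.1404, 0.1105]
tool_rot: [[-0.955, 0.298, -0.002], [0.298, 0.955, 0.0], [0.002, -0.0, -1.0]]
force: [2.0, -0.6, 0.3]
width: 0.0359
grip_force: 25.1
time_s: 5.35
position: [0.686, -0.1896, 0.1115]
tool_rot: [[-0.955, 0.297, -0.002], [0.297, 0.955, 0.001], [0.002, 0.0, -1.0]]
force: [-0.0, -0.7, -0.0]
width: 0.0363
grip_force: 25.1
```

View pics/g3.png

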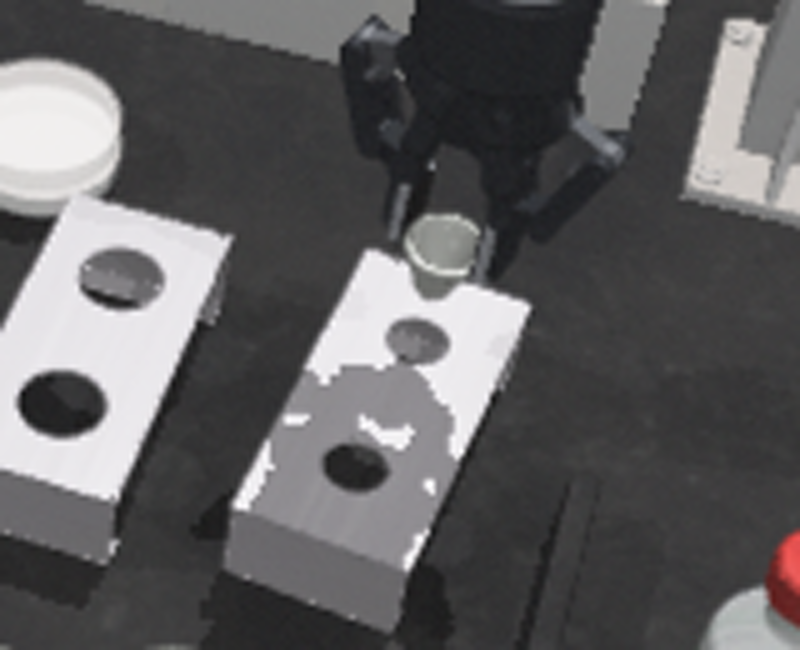

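The held cup's rim is at crop (443,246), with the far small opening just below it at (418,341).

```bash
python3 - <<'E'
from h import *
d=pickle.load(open("last.pkl","rb"))
for z in(.1185,.1215,.1245): print(plane(d,(340+(443-2)/5,130+(245-2)/5),z).round(4), "L/R w",np.linalg.norm(plane(d,(340+403/5,179),z)-plane(d,(340+480/5,179),z)))
print("hole",plane(d,(340+416/5,130+339/5),.05).round(4))
E
```

```text
[ 0.6858 -0.1907  0.1185] L/R w 0.03584139707916374
[ 0.6827 -0.1908  0.1215] L/R w 0.03570240686031657
[ 0.6796 -0.191   0.1245] L/R w 0.03556341664146929
hole [ 0.6878 -0.1902  0.05  ]
```

```bash
python3 -m creep '[[[0.03,0.003,0,-0.005,0],[0.03,0.003,0,-0.015,0],[0.03,0.003,0,-0.03,0],[0.03,0.003,0,-0.04,0],[0.03,0.003,0,-0.045,0],[0.03,0.003,0,-0.049,0],[0.03,0.003,0,-0.052,0],[0.03,0.003,0,-0.052,0]]]'; python3 -m creep '[[[0.03,0,0,-0.001,0],[0.03,0,0,-0.002,0],[0.03,0,0,-0.003,0],[0.03,0,0,-0.003,0]]]';python3 -m creep '[[[0.03,0,0,-0.001,0],[0.03,0,0,-0.002,0],[0.03,0,0,-0.002,0]]]'
```

```text
time_s: 6.2
position: [0.6898, -0.1898, 0.0601]
tool_rot: [[-0.955, 0.297, -0.0], [0.297, 0.955, 0.0], [0.001, 0.0, -1.0]]
force: [0.2, 0.2, -0.5]
width: 0.0359
grip_force: 25.1
time_s: 6.6
position: [0.6896, -0.1894, 0.0579]
tool_rot: [[-0.955, 0.297, -0.0], [0.297, 0.955, 0.001], [0.001, 0.001, -1.0]]
force: [-3.5, 4.2, 4.5]
width: 0.0363
grip_force: 25.4
time_s: 6.9
position: [0.6891, -0.1888, 0.056]
tool_rot: [[-0.955, 0.297, -0.001], [0.297, 0.955, 0.002], [0.002, 0.001, -1.0]]
force: [-4.3, 4.0, 6.2]
width: 0.0361
grip_force: 25.6
```

```bash
python3 -m creep '[[[0.03,-0.001,0.001,0,0],[0.03,-0.002,0.002,0,0],[0.03,-0.002,0.002,-0.001,0],[0.03,-0.002,0.002,-0.002,0],[0.03,-0.002,0.002,-0.002,0]]]'; python3 -m creep '[[[0.03,0,0,-0.001,0],[0.03,0,0,-0.0015,0],[0.03,0,0,-0.0015,0]]]'
```

```text
time_s: 7.4
position: [0.6885, -0.1881, 0.0542]
tool_rot: [[-0.955, 0.297, 0.001], [0.297, 0.955, -0.0], [-0.001, 0.0, -1.0]]
force: [-2.7, 1.4, 5.0]
width: 0.0361
grip_force: 25.5
time_s: 7.7
position: [0.6884, -0.188, 0.0539]
tool_rot: [[-0.955, 0.297, 0.002], [0.297, 0.955, -0.0], [-0.002, 0.0, -1.0]]
force: [-3.6, 3.1, 12.1]
width: 0.0363
grip_force: 25.8
```

```bash
python3 -m creep '[[[0.05,-0.001,0.001,0.001,0],[0.055,-0.001,0.001,0.001,0],[0.06,-0.001,0.001,0.001,0],[0.06,-0.001,0.001,0.001,0],[0.06,-0.001,0.001,0.015,0],[0.06,-0.001,0.001,0.035,0],[0.06,-0.001,0.001,0.06,0]]]'; python3 -m creep '[[[0.06,-0.04,0.035,0.01,0],[0.06,-0.08,0.07,0.01,0],[0.06,-0.11,0.1,0.01,0],[0.06,-0.14,0.13,0,0],[0.06,-0.17,0.16,0,0],[0.06,-0.2,0.185,-0.01,0],[0.06,-0.22,0.205,-0.02,0],[0.06,-0.236,0.217,-0.03,0],[0.06,-0.2445,0.2215,-0.04,0],[0.06,-0.2445,0.2215,-0.05,0]]]'; python3 snap.py top 340,140,440,260 5 g4
python3 - <<'E'
import sys; sys.argv=['']
from m import *
d=pickle.load(open("last.pkl","rb")); rims(d,[((423,194),.063)],235)
E
```

```text
time_s: 8.4
position: [0.6865, -0.1869, 0.1122]
tool_rot: [[-0.955, 0.297, -0.002], [0.297, 0.955, 0.001], [0.002, 0.0, -1.0]]
force: [0.8, -0.5, 0.1]
width: 0.0598
grip_force: 0.0
time_s: 9.4
position: [0.4415, 0.0352, 0.0623]
tool_rot: [[-0.955, 0.296, 0.001], [0.296, 0.955, 0.0], [-0.001, 0.0, -1.0]]
force: [-0.4, 0.4, 0.9]
width: 0.0597
grip_force: 0.0Traceback (most recent call last):
  File "<stdin>", line 3, in <module>
  File "m.py", line 18, in rims
    k=max(cv2.findContours((l==np.bincount(w).argmax()).astype(np.uint8),cv2.RETR_EXTERNAL,cv2.CHAIN_APPROX_NONE)[0],key=len)[:,0]
                               ~~~~~~~~~~~~~~~~~~~~~^^
ValueError: attempt to get argmax of an empty sequence
```

View pics/g4.png

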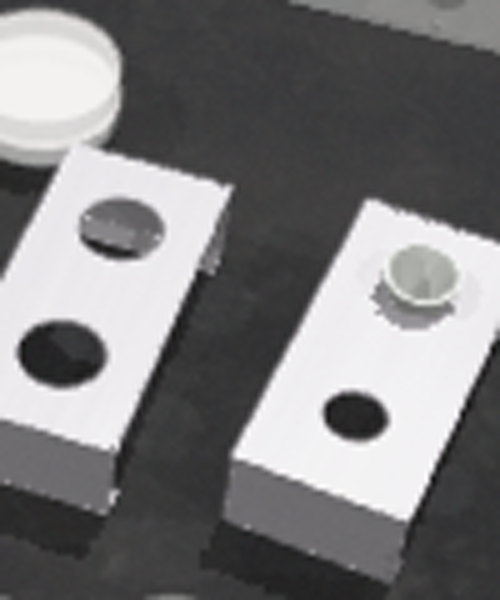

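The first crucible sits squarely in the far small opening at (422,275), and the rack hasn't moved. Now the second small one.

```bash
python3 -m creep '[[[0.06,0.001,-0.001,-0.015,0],[0.06,0.001,-0.001,-0.03,0],[0.06,0.001,-0.001,-0.04,0],[0.06,0.001,-0.001,-0.04,0],[0.03,0.001,-0.001,-0.04,0],[0.03,0.001,-0.001,-0.04,0],[0.03,0.001,-0.001,-0.04,0],[0.03,0.001,-0.001,-0.04,0],[0.03,0.001,-0.001,-0.04,0],[0.03,0.001,-0.001,-0.04,0]]]'; python3 -m creep '[[[0.03,0,0,0.0,0],[0.03,0,0,0.01,0],[0.03,0,0,0.03,0],[0.03,0,0,0.055,0],[0.03,0,0,0.075,0],[0.03,0,0,0.09,0],[0.03,0,0,0.09,0]]]'; python3 -m creep '[[[0.03,0.01,-0.014,0,0],[0.03,0.025,-0.034,0,0],[0.03,0.045,-0.061,0,0],[0.03,0.065,-0.088,0,0],[0.03,0.085,-0.115,0,0],[0.03,0.105,-0.142,0,0],[0.03,0.125,-0.169,0,0],[0.03,0.145,-0.196,0,0],[0.03,0.157,-0.212,0,0],[0.03,0.157,-0.212,0,0]]]'; python3 snap.py top 340,130,500,260 5 g5; python3 -c "
from station import telemetry as t;print(t.read_state()['position'])"
```

```text
time_s: 10.45
position: [0.444, 0.0335, 0.0223]
tool_rot: [[-0.955, 0.297, 0.002], [0.297, 0.955, -0.0], [-0.001, 0.0, -1.0]]
force: [-0.1, 0.9, 5.0]
width: 0.0362
grip_force: 25.1
time_s: 11.15
position: [0.4447, 0.0335, 0.1139]
tool_rot: [[-0.955, 0.297, 0.004], [0.297, 0.955, -0.0], [-0.004, 0.001, -1.0]]
force: [0.3, 0.6, -0.2]
width: 0.0363
grip_force: 25.2
time_s: 12.15
position: [0.6018, -0.1821, 0.1097]
tool_rot: [[-0.954, 0.3, -0.001], [0.3, 0.954, -0.001], [0.0, -0.001, -1.0]]
force: [-0.1, -0.4, -0.8]
width: 0.0364
grip_force: 25.2
[ 0.60021144 -0.18018089  0.10975186]
```

View pics/g5.png

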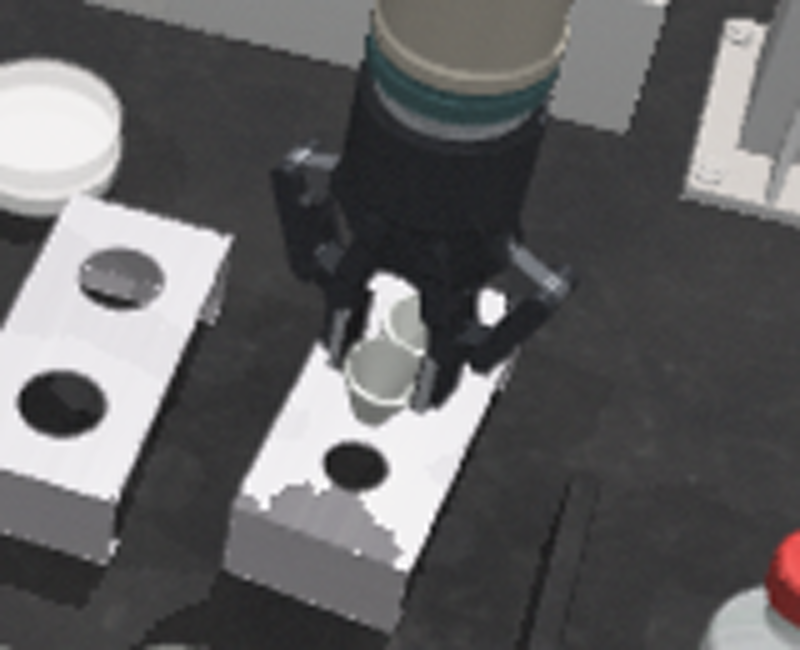

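The second cup is held level at (384,370), just above the near small opening at (356,466). Lowering.

```bash
python3 -m creep '[[[0.03,0,0.001,-0.005,0],[0.03,0,0.001,-0.015,0],[0.03,0,0.001,-0.03,0],[0.03,0,0.001,-0.04,0],[0.03,0,0.001,-0.045,0],[0.03,0,0.001,-0.049,0],[0.03,0,0.001,-0.05,0],[0.03,0,0.001,-0.05,0]]]'; python3 -m creep '[[[0.03,0,0,-0.001,0],[0.03,0,0,-0.002,0],[0.03,0,0,-0.003,0],[0.03,0,0,-0.003,0]]]'
```

```text
time_s: 13.0
position: [0.6004, -0.1774, 0.0619]
tool_rot: [[-0.955, 0.297, 0.0], [0.297, 0.955, 0.0], [-0.0, 0.0, -1.0]]
force: [-0.1, -0.4, 0.3]
width: 0.0363
grip_force: 25.3
time_s: 13.4
position: [0.6007, -0.1777, 0.059]
tool_rot: [[-0.955, 0.297, 0.001], [0.297, 0.955, -0.0], [-0.001, -0.0, -1.0]]
force: [0.3, -1.1, -0.6]
width: 0.0362
grip_force: 25.3
```

```bash
python3 -m creep '[[[0.03,0,-0.001,-0.001,0],[0.03,0,-0.001,-0.002,0],[0.03,0,-0.001,-0.003,0],[0.03,0,-0.001,-0.003,0]]]'; python3 -m creep '[[[0.03,0,0,-0.001,0],[0.03,0,0,-0.002,0],[0.03,0,0,-0.002,0]]]'
```

```text
time_s: 13.8
position: [0.6009, -0.1788, 0.056]
tool_rot: [[-0.955, 0.297, 0.001], [0.297, 0.955, -0.001], [-0.001, -0.0, -1.0]]
force: [0.4, -1.9, 1.1]
width: 0.0359
grip_force: 25.3
time_s: 14.1
position: [0.6015, -0.179, 0.0544]
tool_rot: [[-0.955, 0.297, 0.002], [0.297, 0.955, -0.001], [-0.003, -0.0, -1.0]]
force: [2.1, -1.7, 3.8]
width: 0.0363
grip_force: 25.5
```

```bash
python3 -m creep '[[[0.03,0.0005,-0.0005,-0.001,0],[0.03,0.0005,-0.0005,-0.0015,0],[0.05,0.0005,-0.0005,-0.001,0],[0.055,0.0005,-0.0005,-0.001,0],[0.06,0.0005,-0.0005,-0.001,0],[0.06,0.0005,-0.0005,-0.001,0],[0.06,0.0005,-0.0005,0.015,0],[0.06,0.0005,-0.0005,0.035,0],[0.06,0.0005,-0.0005,0.06,0]]]'; python3 -m creep '[[[0.07,-0.03,0.02,0.0,0],[0.07,-0.06,0.04,0.0,0],[0.07,-0.09,0.06,0.0,0],[0.07,-0.12,0.08,0,0],[0.07,-0.15,0.1,0,0],[0.07,-0.17,0.115,-0.01,0],[0.07,-0.178,0.12,-0.03,0],[0.07,-0.178,0.12,-0.045,0],[0.07,-0.178,0.12,-0.045,0]]]'; python3 snap.py top 240,140,440,290 4 g6
```

```text
time_s: 15.0
position: [0.5998, -0.1785, 0.1131]
tool_rot: [[-0.955, 0.297, -0.003], [0.297, 0.955, 0.002], [0.004, 0.001, -1.0]]
force: [0.1, 0.3, -0.3]
width: 0.0601
grip_force: 0.0
time_s: 15.9
position: [0.4208, -0.0581, 0.0674]
tool_rot: [[-0.955, 0.297, -0.004], [0.297, 0.955, 0.001], [0.004, 0.0, -1.0]]
force: [-0.1, 0.8, 0.1]
width: 0.07
grip_force: 0.0
```

View pics/g6.png

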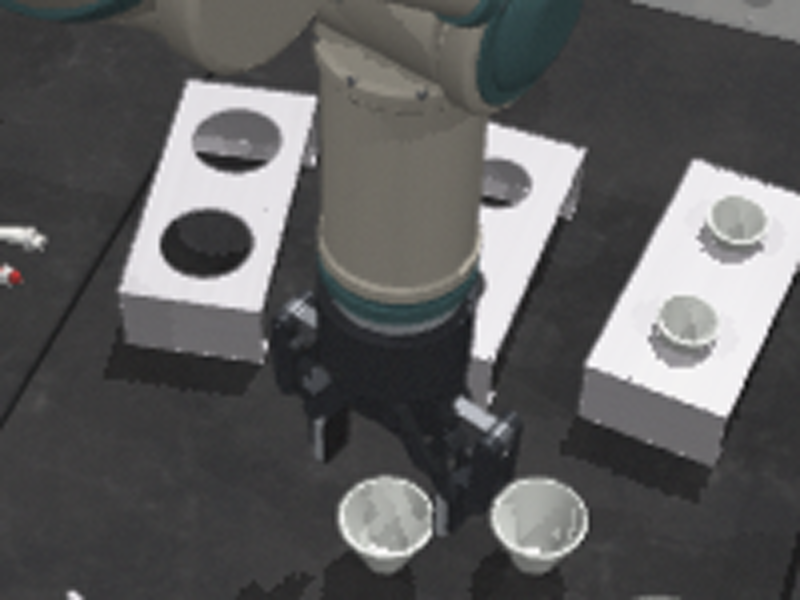

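Both small ones hang level, at (737,218) and (687,322). The open gripper is above the medium crucible at (387,518).

```bash
python3 -m creep '[[[0.07,0.003,-0.0005,-0.01,0],[0.07,0.003,-0.0005,-0.025,0],[0.07,0.003,-0.0005,-0.035,0],[0.07,0.003,-0.0005,-0.0385,0],[0.07,0.003,-0.0005,-0.0385,0]]]'; python3 -m creep '[[[0.04,0,0,0,0],[0.04,0,0,0,0],[0.04,0,0,0,0],[0.04,0,0,0,0],[0.04,0,0,0,0],[0.04,0,0,0,0],[0.04,0,0,0.005,0],[0.04,0,0,0.01,0]]]' 25
```

```text
time_s: 16.45
position: [0.4258, -0.0595, 0.0299]
tool_rot: [[-0.955, 0.297, -0.001], [0.297, 0.955, 0.0], [0.001, 0.0, -1.0]]
force: [-0.3, 0.5, -0.5]
width: 0.0703
grip_force: 0.0
time_s: 17.25
position: [0.4254, -0.0594, 0.0404]
tool_rot: [[-0.955, 0.297, -0.001], [0.297, 0.955, 0.0], [0.001, -0.0, -1.0]]
force: [0.4, -0.2, -1.5]
width: 0.0508
grip_force: 26.1
```

```bash
python3 -m creep '[[[0.04,0,0,0.015,0],[0.04,0,0,0.035,0],[0.04,0,0,0.06,0],[0.04,0.005,0,0.08,0],[0.04,0.02,0.001,0.085,0],[0.04,0.04,0.003,0.085,0],[0.04,0.065,0.005,0.085,0],[0.04,0.09,0.007,0.085,0],[0.04,0.115,0.009,0.085,0],[0.04,0.14,0.011,0.085,0]]]';python3 -m creep '[[[0.04,0.025,0.002,0,0],[0.04,0.05,0.004,0,0],[0.04,0.075,0.006,0,0],[0.04,0.095,0.008,0,0],[0.04,0.108,0.0085,0,0],[0.04,0.1135,0.0085,0,0],[0.04,0.1135,0.0085,0,0],[0.04,0.1135,0.0085,0,0]]]'; python3 snap.py top 300,120,460,240 5 g7
```

```text
time_s: 18.25
position: [0.5665, -0.0483, 0.1253]
tool_rot: [[-0.955, 0.297, -0.001], [0.297, 0.955, 0.0], [0.001, -0.0, -1.0]]
force: [-0.1, -0.6, -0.7]
width: 0.0507
grip_force: 26.2
time_s: 19.05
position: [0.6784, -0.04, 0.1251]
tool_rot: [[-0.955, 0.297, -0.002], [0.297, 0.955, 0.0], [0.002, -0.0, -1.0]]
force: [-0.3, 0.1, -1.1]
width: 0.0505
grip_force: 26.2
```

View pics/g7.png

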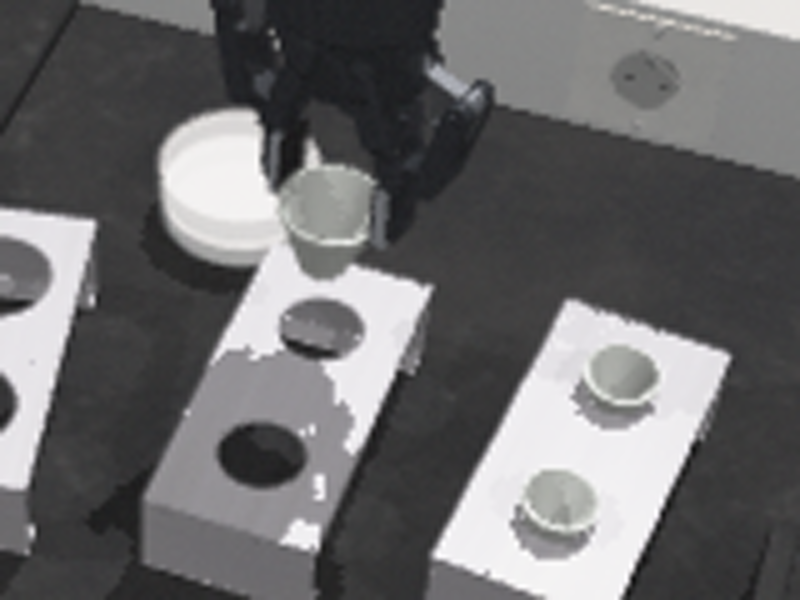

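The medium cup is level at (328,205), above the far opening at (322,327). The fingertips stay above the plate, and so above the low petri dish. Lowering.

```bash
python3 -m creep '[[[0.04,0.0005,0,-0.01,0],[0.04,0.0005,0,-0.025,0],[0.04,0.0005,0,-0.04,0],[0.04,0.0005,0,-0.052,0],[0.04,0.0005,0,-0.06,0],[0.04,0.0005,0,-0.064,0],[0.04,0.0005,0,-0.066,0],[0.04,0.0005,0,-0.066,0]]]'; python3 -m creep '[[[0.04,0,0,-0.001,0],[0.04,0,0,-0.002,0],[0.04,0,0,-0.003,0],[0.04,0,0,-0.003,0]]]'
```

```text
time_s: 19.9
position: [0.6801, -0.04, 0.0594]
tool_rot: [[-0.955, 0.297, 0.0], [0.297, 0.955, 0.0], [-0.0, 0.0, -1.0]]
force: [1.2, 0.8, -0.6]
width: 0.0507
grip_force: 26.2
time_s: 20.3
position: [0.6799, -0.04, 0.0564]
tool_rot: [[-0.955, 0.297, 0.0], [0.297, 0.955, 0.0], [-0.0, 0.0, -1.0]]
force: [0.8, 1.0, -0.7]
width: 0.0509
grip_force: 26.2
```

```bash
python3 -m creep '[[[0.04,0,0,-0.001,0],[0.04,0,0,-0.002,0],[0.04,0,0,-0.002,0]]]'; python3 -m creep '[[[0.04,0,0,-0.001,0],[0.04,0,0,-0.0015,0],[0.04,0,0,-0.0015,0]]]'
```

```text
time_s: 20.6
position: [0.6802, -0.0401, 0.0548]
tool_rot: [[-0.955, 0.297, 0.001], [0.297, 0.955, -0.0], [-0.001, 0.0, -1.0]]
force: [-0.1, -0.4, 2.2]
width: 0.0507
grip_force: 26.4
time_s: 20.9
position: [0.6802, -0.0401, 0.0544]
tool_rot: [[-0.955, 0.297, 0.001], [0.297, 0.955, -0.0], [-0.001, 0.0, -1.0]]
force: [-1.2, -0.5, 7.2]
width: 0.0504
grip_force: 26.6
```

```bash
python3 -m creep '[[[0.06,0,0,0.0005,0],[0.068,0,0,0.0005,0],[0.07,0,0,0.0005,0],[0.07,0,0,0.0005,0],[0.07,0,0,0.015,0],[0.07,0,0,0.035,0],[0.07,0,0,0.06,0]]]'; python3 -m creep '[[[0.07,-0.03,-0.012,0.0,0],[0.07,-0.065,-0.027,0.0,0],[0.07,-0.1,-0.042,0.0,0],[0.07,-0.135,-0.058,0,0],[0.07,-0.17,-0.073,0,0],[0.07,-0.2,-0.086,0,0],[0.07,-0.22,-0.095,-0.015,0],[0.07,-0.2265,-0.0965,-0.035,0],[0.07,-0.2265,-0.0965,-0.045,0],[0.07,-0.2265,-0.0965,-0.045,0]]]'; python3 snap.py top 300,120,460,300 3.3 g8
```

```text
time_s: 21.6
position: [0.6795, -0.0399, 0.1134]
tool_rot: [[-0.955, 0.297, -0.002], [0.297, 0.955, 0.0], [0.002, -0.0, -1.0]]
force: [-0.1, 0.3, 0.6]
width: 0.07
grip_force: 0.0
time_s: 22.6
position: [0.4533, -0.1363, 0.0674]
tool_rot: [[-0.955, 0.298, -0.001], [0.298, 0.955, 0.001], [0.001, 0.0, -1.0]]
force: [0.3, 0.6, 0.7]
width: 0.0701
grip_force: 0.0
```

View pics/g8.png

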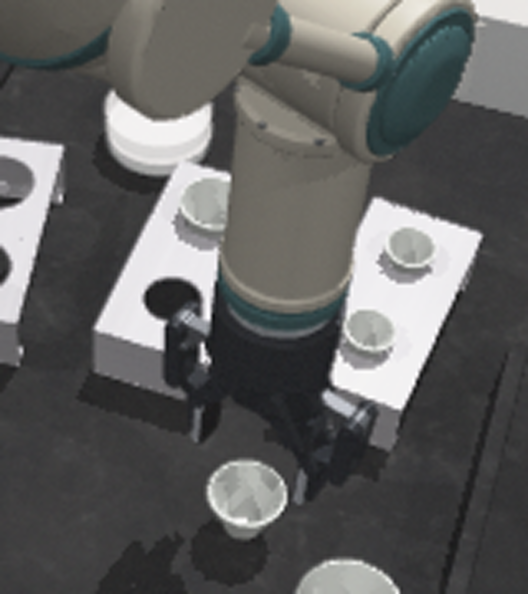

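The first medium hangs in the far opening at (207,205), and the gripper stands centred over the second at (247,495).

```bash
python3 -m creep '[[[0.07,0,0,-0.01,0],[0.07,0,0,-0.025,0],[0.07,0,0,-0.034,0],[0.07,0,0,-0.038,0],[0.07,0,0,-0.038,0]]]'; python3 -m creep '[[[0.04,0,0,0,0],[0.04,0,0,0,0],[0.04,0,0,0,0],[0.04,0,0,0,0],[0.04,0,0,0,0],[0.04,0,0,0,0],[0.04,0,0,0.005,0],[0.04,0,0,0.01,0]]]' 25 
python3 -m creep '[[[0.04,0,0,0.015,0],[0.04,0,0,0.035,0],[0.04,0,0,0.06,0],[0.04,0.004,0.003,0.08,0],[0.04,0.018,0.013,0.085,0],[0.04,0.038,0.027,0.085,0],[0.04,0.06,0.043,0.085,0],[0.04,0.082,0.059,0.085,0],[0.04,0.104,0.075,0.085,0],[0.04,0.12,0.086,0.085,0]]]';python3 -m creep '[[[0.04,0.01,0.008,0,0],[0.04,0.016,0.012,0,0],[0.04,0.016,0.012,0,0],[0.04,0.016,0.012,0,0]]]'
```

```text
time_s: 23.15
position: [0.4534, -0.1362, 0.0293]
tool_rot: [[-0.955, 0.297, -0.001], [0.297, 0.955, 0.001], [0.001, 0.0, -1.0]]
force: [0.1, -0.1, 0.2]
width: 0.0702
grip_force: 0.0
time_s: 23.95
position: [0.453, -0.1364, 0.0398]
tool_rot: [[-0.955, 0.297, -0.001], [0.297, 0.955, 0.0], [0.001, 0.0, -1.0]]
force: [0.3, 0.6, -0.7]
width: 0.05
grip_force: 26.2
time_s: 24.95
position: [0.5745, -0.0494, 0.1248]
tool_rot: [[-0.955, 0.297, 0.0], [0.297, 0.955, 0.0], [-0.0, 0.0, -1.0]]
force: [-0.2, -0.1, 0.0]
width: 0.0501
grip_force: 26.2
time_s: 25.35
position: [0.5886, -0.0389, 0.1247]
tool_rot: [[-0.955, 0.297, -0.001], [0.297, 0.955, -0.0], [0.001, -0.001, -1.0]]
force: [-0.7, -0.3, -1.0]
width: 0.0506
grip_force: 26.2
```

```bash
python3 snap.py top 300,120,460,240 5 g9; python3 -m creep '[[[0.04,0.001,0,-0.01,0],[0.04,0.001,0,-0.025,0],[0.04,0.001,0,-0.04,0],[0.04,0.001,0,-0.052,0],[0.04,0.001,0,-0.06,0],[0.04,0.001,0,-0.064,0],[0.04,0.001,0,-0.066,0],[0.04,0.001,0,-0.066,0]]]'; python3 -m creep '[[[0.04,0,0,-0.001,0],[0.04,0,0,-0.002,0],[0.04,0,0,-0.003,0],[0.04,0,0,-0.003,0]]]'
```

```text
time_s: 26.2
position: [0.5906, -0.0385, 0.0589]
tool_rot: [[-0.955, 0.297, 0.0], [0.297, 0.955, 0.0], [-0.0, 0.0, -1.0]]
force: [0.4, -0.1, -0.5]
width: 0.0502
grip_force: 26.2
time_s: 26.6
position: [0.5906, -0.0384, 0.056]
tool_rot: [[-0.955, 0.297, 0.001], [0.297, 0.955, 0.0], [-0.0, 0.0, -1.0]]
force: [0.8, -0.2, -0.2]
width: 0.0507
grip_force: 26.2
```

```bash
python3 -m creep '[[[0.04,0,0,-0.001,0],[0.04,0,0,-0.002,0],[0.04,0,0,-0.002,0]]]'; python3 -m creep '[[[0.04,0,0,-0.001,0],[0.04,0,0,-0.0015,0],[0.04,0,0,-0.0015,0]]]'
```

```text
time_s: 26.9
position: [0.5905, -0.0381, 0.0545]
tool_rot: [[-0.955, 0.297, 0.0], [0.297, 0.955, 0.001], [-0.0, 0.001, -1.0]]
force: [-0.4, 1.4, 5.2]
width: 0.0503
grip_force: 26.5
time_s: 27.2
position: [0.5904, -0.038, 0.054]
tool_rot: [[-0.955, 0.297, 0.001], [0.297, 0.955, 0.001], [-0.001, 0.001, -1.0]]
force: [-3.4, 1.9, 11.1]
width: 0.0503
grip_force: 26.8
```

```bash
python3 -m creep '[[[0.06,0,0,0.0005,0],[0.068,0,0,0.0005,0],[0.07,0,0,0.0005,0],[0.07,0,0,0.0005,0],[0.07,0,0,0.015,0],[0.07,0,0,0.035,0],[0.07,0,0,0.06,0]]]'; python3 -m creep '[[[0.085,-0.03,-0.026,0.0,0],[0.085,-0.06,-0.053,0.0,0],[0.085,-0.09,-0.08,0.0,0],[0.085,-0.12,-0.107,0,0],[0.085,-0.15,-0.134,0,0],[0.085,-0.175,-0.157,0,0],[0.085,-0.195,-0.175,0,0],[0.085,-0.204,-0.1835,-0.01,0],[0.085,-0.204,-0.1835,-0.025,0],[0.085,-0.204,-0.1835,-0.025,0]]]'; python3 snap.py top 300,160,460,340 3.3 g10
```

```text
time_s: 27.9
position: [0.5896, -0.0384, 0.1117]
tool_rot: [[-0.955, 0.297, -0.003], [0.297, 0.955, 0.001], [0.003, -0.0, -1.0]]
force: [0.4, -0.3, 0.3]
width: 0.0701
grip_force: 0.0
time_s: 28.9
position: [0.3851, -0.221, 0.0855]
tool_rot: [[-0.954, 0.298, -0.003], [0.298, 0.954, 0.003], [0.004, 0.002, -1.0]]
force: [-0.1, -0.6, -0.9]
width: 0.0847
grip_force: 0.0
```

View pics/g10.png

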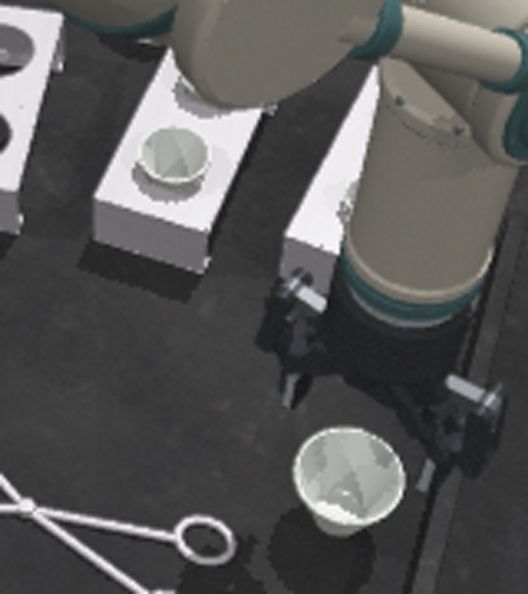

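The near medium hangs level at (173,155). The large crucible is at (349,478), and the right finger comes close to the sink lip, the line at (430,510). I'll check that clearance.

```bash
python3 - <<'E'
from h import *
from station import telemetry
d=pickle.load(open("last.pkl","rb"))
for p in [(418,590),(432,520),(440,585),(455,505)]: print(p,plane(d,(300+p[0]/3.3,160+p[1]/3.3),.04).round(3))
print(telemetry.read_state()["joint_pos"].round(2))
E
```

```text
(418, 590) [ 0.331 -0.282  0.04 ]
(432, 520) [ 0.38 -0.28  0.04]
(440, 585) [ 0.339 -0.294  0.04 ]
(455, 505) [ 0.395 -0.291  0.04 ]
[-0.68  0.22  1.99  0.    0.93 -1.95]
```

```bash
python3 -m creep '[[[0.085,0,0,0,-0.14],[0.085,0,0,0,-0.28],[0.085,0,0,0,-0.42],[0.085,0,0,0,-0.56],[0.085,0,0,0,-0.7],[0.085,0,0,0,-0.84],[0.085,0,0,0,-0.98],[0.085,0,0,0,-1.12],[0.085,0,0,0,-1.26],[0.085,0,0,0,-1.27]]]'; python3 -m creep '[[[0.085,0.001,-0.001,0,0],[0.085,0.001,-0.001,-0.015,0],[0.085,0.001,-0.001,-0.03,0],[0.085,0.001,-0.001,-0.03,0]]]'; python3 snap.py top 320,200,480,350 4 g11;  python3 - <<'E'
from h import *
d=pickle.load(open("top0.pkl","rb")); print("flask",plane(d,(225,190),0),plane(d,(225,190),.02))
E
```

```text
time_s: 29.95
position: [0.3873, -0.2217, 0.0876]
tool_rot: [[0.0, 1.0, 0.001], [1.0, -0.0, -0.0], [-0.0, 0.001, -1.0]]
force: [0.1, 0.8, -0.6]
width: 0.0849
grip_force: 0.0
time_s: 30.35
position: [0.3866, -0.222, 0.0561]
tool_rot: [[-0.001, 1.0, -0.003], [1.0, 0.001, 0.002], [0.002, -0.003, -1.0]]
force: [0.4, -0.0, 0.1]
width: 0.0848
grip_force: 0.0
flask [0.58091412 0.30398809 0.        ] [0.56540845 0.29202371 0.02      ]
```

View pics/g11.png

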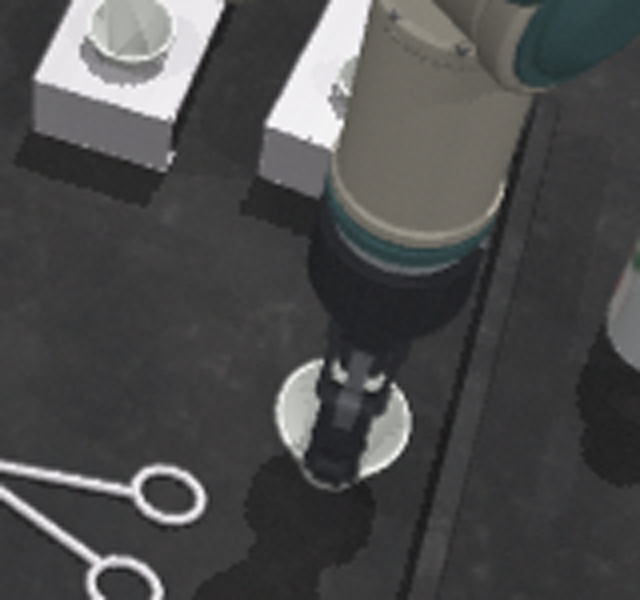

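The near finger at (333,470) hangs just outside the near rim of the large cup, and the lip is well clear. Lowering and gripping.

```bash
python3 -m creep '[[[0.085,0,0,-0.006,0],[0.085,0,0,-0.012,0],[0.085,0,0,-0.018,0],[0.085,0,0,-0.018,0]]]'; python3 -m creep '[[[0.055,0,0,0,0],[0.055,0,0,0,0],[0.055,0,0,0,0],[0.055,0,0,0,0],[0.055,0,0,0,0],[0.055,0,0,0,0],[0.055,0,0,0.005,0],[0.055,0,0,0.01,0]]]' 30
```

```text
time_s: 30.8
position: [0.387, -0.2226, 0.0386]
tool_rot: [[0.001, 1.0, -0.001], [1.0, -0.001, 0.001], [0.001, -0.001, -1.0]]
force: [-0.3, 0.9, 0.0]
width: 0.0848
grip_force: 0.0
time_s: 31.6
position: [0.3875, -0.223, 0.0496]
tool_rot: [[0.001, 1.0, 0.0], [1.0, -0.001, 0.0], [0.0, 0.0, -1.0]]
force: [-0.6, 0.6, -1.0]
width: 0.0667
grip_force: 33.6
```

```bash
python3 -m creep '[[[0.055,0,0,0.015,0],[0.055,0,0,0.035,0],[0.055,0,0,0.06,0],[0.055,0,0.003,0.08,0],[0.055,0.005,0.015,0.087,0],[0.055,0.017,0.035,0.087,0],[0.055,0.03,0.06,0.087,0],[0.055,0.045,0.085,0.087,0],[0.055,0.06,0.11,0.087,0],[0.055,0.074,0.135,0.087,0]]]';python3 -m creep '[[[0.055,0.014,0.025,0,0],[0.055,0.028,0.05,0,0],[0.055,0.042,0.077,0,0],[0.055,0.056,0.104,0,0],[0.055,0.07,0.131,0,0],[0.055,0.084,0.156,0,0],[0.055,0.097,0.179,0,0],[0.055,0.105,0.193,0,0],[0.055,0.107,0.197,0,0],[0.055,0.107,0.197,0,0]]]'; python3 snap.py top 200,120,360,240 5 g12
```

```text
time_s: 32.6
position: [0.4616, -0.0859, 0.1358]
tool_rot: [[0.001, 1.0, -0.001], [1.0, -0.001, 0.001], [0.001, -0.001, -1.0]]
force: [-0.4, -0.3, -1.2]
width: 0.0666
grip_force: 33.9
time_s: 33.6
position: [0.5679, 0.1093, 0.1358]
tool_rot: [[-0.0, 1.0, -0.001], [1.0, 0.0, -0.001], [-0.001, -0.001, -1.0]]
force: [-0.3, -0.8, -0.1]
width: 0.0667
grip_force: 33.9
```

View pics/g12.png

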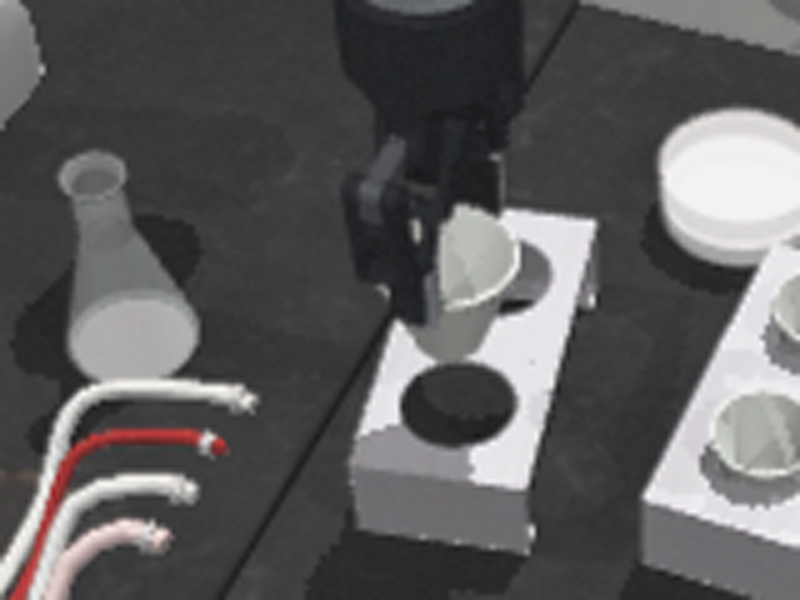

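The large cup is held upright at (465,270), above the near opening at (458,403). The flask is well away at (130,300). Lowering.

```bash
python3 -m creep '[[[0.055,0.0005,0,-0.01,0],[0.055,0.0005,0,-0.025,0],[0.055,0.0005,0,-0.04,0],[0.055,0.0005,0,-0.055,0],[0.055,0.0005,0,-0.065,0],[0.055,0.0005,0,-0.072,0],[0.055,0.0005,0,-0.076,0],[0.055,0.0005,0,-0.077,0],[0.055,0.0005,0,-0.077,0]]]'; python3 -m creep '[[[0.055,0,0,-0.001,0],[0.055,0,0,-0.002,0],[0.055,0,0,-0.003,0],[0.055,0,0,-0.003,0]]]'
```

```text
time_s: 34.55
position: [0.5692, 0.109, 0.0596]
tool_rot: [[0.001, 1.0, 0.001], [1.0, -0.001, 0.0], [0.0, 0.001, -1.0]]
force: [1.1, -0.9, -0.1]
width: 0.0664
grip_force: 33.9
time_s: 34.95
position: [0.5687, 0.1087, 0.0566]
tool_rot: [[0.001, 1.0, -0.0], [1.0, -0.001, -0.001], [-0.001, -0.0, -1.0]]
force: [-1.1, -2.6, 1.3]
width: 0.0665
grip_force: 34.1
```

```bash
python3 -m creep '[[[0.055,-0.0005,-0.001,-0.001,0],[0.055,-0.0005,-0.001,-0.002,0],[0.055,-0.0005,-0.001,-0.002,0]]]'; python3 -m creep '[[[0.055,0,0,-0.001,0],[0.055,0,0,-0.0015,0],[0.055,0,0,-0.0015,0]]]'
```

```text
time_s: 35.25
position: [0.5685, 0.1083, 0.0551]
tool_rot: [[0.001, 1.0, 0.001], [1.0, -0.001, 0.001], [0.001, 0.001, -1.0]]
force: [-2.9, 0.1, 6.1]
width: 0.0666
grip_force: 34.4
time_s: 35.55
position: [0.5685, 0.1083, 0.0547]
tool_rot: [[0.001, 1.0, 0.001], [1.0, -0.001, 0.001], [0.001, 0.001, -1.0]]
force: [-4.8, -0.2, 12.3]
width: 0.0671
grip_force: 34.9
```

```bash
python3 -m creep '[[[0.078,0,0,0.0005,0],[0.083,0,0,0.0005,0],[0.083,0,0,0.0005,0],[0.083,0,0,0.0005,0],[0.083,0,0,0.015,0],[0.083,0,0,0.035,0],[0.083,0,0,0.06,0],[0.083,0,0,0.09,0]]]'; python3 -m creep '[[[0.083,-0.03,0,0,0],[0.083,-0.07,0,0,0],[0.083,-0.11,0,0,0],[0.083,-0.15,0,0,0],[0.083,-0.19,0.02,0,0],[0.083,-0.22,0.05,0,0],[0.083,-0.24,0.08,0,0],[0.083,-0.24,0.08,0,0]]]'; python3 - <<'E'
from station import get_image
from h import *
a=get_image("top");b=get_image("scene")
pickle.dump((a,b),open("end.pkl","wb"))
A=cv2.resize(a["pixels"][145:265,195:455,::-1],(780,360),interpolation=cv2.INTER_CUBIC)
B=cv2.resize(b["pixels"][205:265,215:345,::-1],(520,240),interpolation=cv2.INTER_CUBIC)
c=np.zeros((600,780,3),np.uint8);c[:360]=A;c[360:,:520]=B;cv2.imwrite("pics/end.png",c)
E
```

```text
time_s: 36.35
position: [0.5677, 0.108, 0.1425]
tool_rot: [[0.001, 1.0, -0.003], [1.0, -0.001, -0.0], [-0.0, -0.003, -1.0]]
force: [-0.0, -0.5, -1.0]
width: 0.0827
grip_force: 0.0
time_s: 37.15
position: [0.3254, 0.1902, 0.1427]
tool_rot: [[-0.003, 1.0, -0.001], [1.0, 0.003, 0.001], [0.001, -0.001, -1.0]]
force: [-0.2, -0.0, -0.3]
width: 0.0832
grip_force: 0.0
```

View pics/end.png

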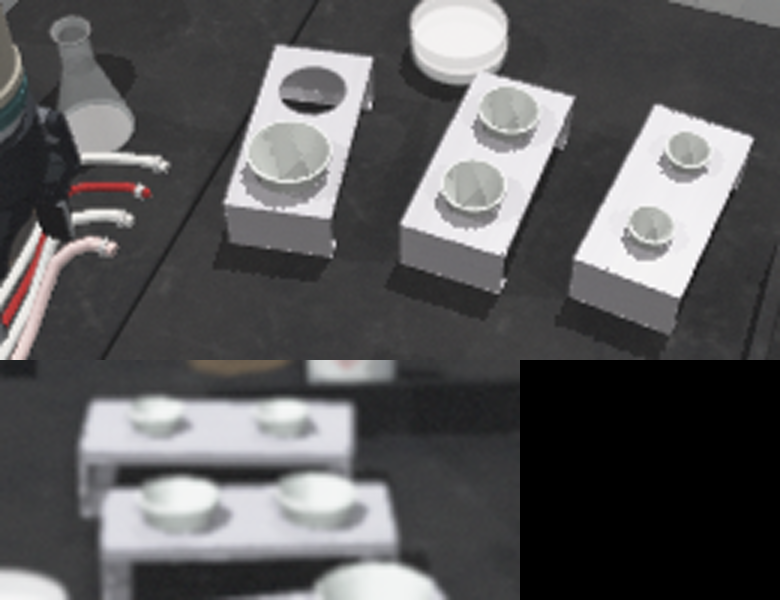

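All five hang level: large at (288,153), mediums at (508,110) and (473,187), smalls at (688,152) and (651,228). The flask is undisturbed and the arm is clear. Handing in.

```bash
python3 -c "
from station import workorder;print(workorder.close_job())"
```

```text
the job is handed in; nothing more can be done
None
```

All five crucibles hang upright in the racks that fit them, by the final camera views; the job was handed in at about 37 s of the 118 s allowed, and no verdict was returned.

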